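# Clamp a V-block in the handwheel bench clamp

## Robot

A 6-joint arm with a two-finger parallel gripper is mounted at the origin on a cart in front of the work surface, level with it; the furniture and walls round the work are solid. World frame = base frame: x ahead of the robot, y to its left, z up, the work surface at z = 0. Lengths are in m, angles in rad, forces in N, time in s.
With the tool pointing down it reaches from about 0.375 to 0.9 m from the base axis. Payload 3.1 kg.
Tool frame: the origin (TCP) lies between the finger pads; the fingertips stand 8 mm ahead of it and the grasp point (between the pads) lies 11 mm behind it; z points along the fingers, y is the direction in which the jaws open and shut (so a half turn about z gives the same grasp; the last joint's range is limited). The gripper opens to 87 mm and grips with 3 to 60 N. Pads are 19 mm wide; open, the fingers measure 117 mm over their backs; the gripper's body (75 mm by 190 mm) begins 51 mm behind the grasp point.
Start: joints at [-1.423, 0.527, 1.433, -0, 1.181, -0.178], TCP at [0.201, -0.592, 0.231] pointing down, gripper open.
Joint ranges: [-3.08, 3.08], [-0.75, 2.2], [0.22, 2.44], [-1.43, 4.57], [0, 2.65], [-2.85, 2.85]. Speed limits (rad/s): [2.79, 2.79, 3.14, 3.14, 3.14, 3.14].

## Interface

Orientations are given as [roll, pitch, yaw] about the fixed x, y, z axes, in that order (R = Rz(yaw) Ry(pitch) Rx(roll)).
In Python, from station import bot gives the robot as it stands. Calls block until the motion is done:
- bot.move_to(position, orientation): joint-space move of the TCP to a pose.
- bot.move_linear(position, frame=None, rate=0.15, until_force=None): straight line of the TCP; frame=None keeps the orientation; rate is the mean speed in m/s. With until_force (N) it stops when the force on the tool has changed by that much, and returns True; else False.
- bot.goto_joints(angles): joint-space move.
- bot.ungrasp() and bot.close_gripper(strength=None): open the fingers fully, or close them until they stop; strength is the grip in N (None keeps the last).
- bot.wait(seconds).
- bot.inverse_kinematics(position, orientation): joint angles nearest the present ones, or None.
- bot.get_image(name): name is "side" or "top"; returns (picture, depth): 384x512x3 uint8, red, green, blue; 384x512 float32, m along the optical axis (not along the pixel's ray), 0 where there is no reading.
- bot.calibration(name): a dict with "intrinsics" (3x3 intrinsics, pixels), "k1" (the pictures are not rectified: a ray, as slopes to the right and down, at radius r is drawn at 1 + k1 r^2 times it, then the intrinsics apply), "eye" and "attitude" of the camera in the world. Camera axes: x right, y down, z forward; pixel columns grow to the right and rows downward; lengths in m; the calibration is good to about 2 mm. A picture is of the moment at which its call begins. calibration takes no time and is no camera call.
A pose or a line that the arm cannot do raises bot.MotionError and nothing moves.
- bot.close_job(): hands the job in, once; it reports no verdict.
Readings, each from a call of its own:
- bot.read_t(): time.
- bot.read_joints(): joint angles.
- bot.read_dq(): joint speeds.
- bot.read_joint_efforts(): joint torques, N m.
- bot.read_tool_pos(): TCP position.
- bot.read_tool_rot(): TCP orientation.
- bot.read_ft_force(): force on the tool from outside, world axes, zero at the start.
- bot.read_moment(): the same for the moment, N m.
- bot.read_gripper_width(): finger opening in m.
Only numpy, scipy, OpenCV 4.12 (cv2) and the standard library are available. Lean on these libraries where they do the work, as an engineer would, in place of code of your own. Each camera call takes 0.05 s, during which the arm holds its last target.

## Task

Set the steel V-block that stands just right of the handwheel clamp, groove upward, on the clamp's bed between the fixed anvil and the ram, with its length along the clamp and lined up with the anvil. Then wind the handwheel clockwise by its crank handle until the ram's sprung pad holds the block lightly against the anvil; stop once it is nipped, without driving the pad solid, and let go.

Things in the scene. Friction and masses are not known exactly. Their poses are not given: they have to be found in the camera images.
- v_block_center (a point): Centre (21 mm above its underside) of the loose grey steel V-block, 44 mm wide (x), 60 long (y), 42 high (z), 0.55 kg. Its V groove runs along y; its sides across x are flat and upright, to be grasped from above. It stands groove up within 0.35 m right of the clamp, at a nearer or farther place (a black tape roll lies at the other); the V-block at the far right back is fixed and not meant.
- bed_seat (a point): Point on the top of the clamp's flat bed (64 mm wide, 18 mm above the bench): the block's underside centre belongs here, its end touching the anvil. y axis: along the clamp from ram to anvil (the ram's advance); x: across; z: up. The clamp is a fixed grey fixture 300 mm long, of varying place and yaw. Nothing stands above the bed between anvil and ram.
- anvil_face (a point): Centre of the fixed anvil's flat steel face, 21 mm above the bed, same axes as bed_seat. The anvil is a grey post 44 mm wide, rising 44 mm above the bed. The bed seat is 30 mm along -y from the face.
- ram_face (a point): Centre of the face of the ram's sprung pressure pad (steel disc of 36 mm diameter), 21 mm above the bed, same axes as bed_seat. It starts 95 to 125 mm from the anvil face and advances along +y. The pad gives way by up to 6 mm into the ram (3 N at first, then 6 N per mm, 39 N when driven solid). A block not quite against the anvil is pushed along by it.
- wheel_axis (a point): Point on the vertical axis of the handwheel, at the height of the middle of the crank handle (122 mm above the bench). The wheel is 112 mm in diameter, its rim top 92 mm above the bench, on top of the grey tailstock that carries the ram.
- crank_grip (a point): Middle of the upright black crank handle (19 mm thick, from 94 to 150 mm above the bench) on the wheel rim, 50 mm from the wheel axis. It spins freely on its pin, so a gripper can hold it without turning. Winding takes about 3 N; with the block nipped, some 1 N more per 6 mm of handle travel, until the pad is solid 37 mm on.
- wheel (a joint): Turn of the handwheel in rad: 0 with the ram fully back, growing clockwise seen from above. Clockwise winding advances the ram, 8 mm per rad (50 mm per turn). It stays where it is left (but springs back a little when nipped with more than 15 N). At the start 0 to 3.75.
- ram (a joint): Advance of the ram in m, always 0.008 x the wheel's turn: 0 fully back (pad face 125 mm from the anvil face). A block against the anvil is touched at 0.065; 0.066 to 0.069 is a light nip; at 0.071 the pad is driven solid.

How it is judged:
By the outcome, as a careful person would: the job done as asked, in the order asked, and still so for the second after the job is handed in, with the robot touching nothing.
It also fails if it takes over 61 s, if anything falls off the work surface, if the arm or the gripper's body presses on something with over 40 N, if the wrist force passes 120 N, or if a joint passes its speed limit or range.

## Working session

There is one attempt and no reset: what is moved stays moved. The work goes in short steps, each a Python script; the robot and the scene stay as the last script left them, time stands still between calls to the robot, and variables do not carry over. Pictures are saved under pics/ and viewed, and the job is handed in when it is done.

```bash
ls; mkdir -p pics; python3 - <<'E'
from station import bot
import cv2, numpy as np
for n in ("top","side"):
    im,d=bot.get_image(n); cv2.imwrite(f"pics/{n}0.png",im[:,:,::-1]); np.save(f"pics/{n}0_d.npy",d); np.save(f"pics/{n}0.npy",im)
    print(n,bot.calibration(n))
print(bot.read_t())
E
```

```text
pics
top {'intrinsics': array([[431.02001094,   0.        , 261.87385155],
       [  0.        , 431.02001094, 189.19468656],
       [  0.        ,   0.        ,   1.        ]]), 'k1': 0.02748969485710615, 'eye': array([ 0.38046715, -0.16415184,  1.17343527]), 'attitude': array([-3.01969054, -0.01127126, -1.54636682])}
side {'intrinsics': array([[454.32420642,   0.        , 255.95426098],
       [  0.        , 454.32420642, 183.86113386],
       [  0.        ,   0.        ,   1.        ]]), 'k1': -0.014736365914602966, 'eye': array([0.22415032, 0.58694244, 0.50820692]), 'attitude': array([-2.01946732, -0.01591893, -2.76090485])}
0.1
```

View pics/top0.png

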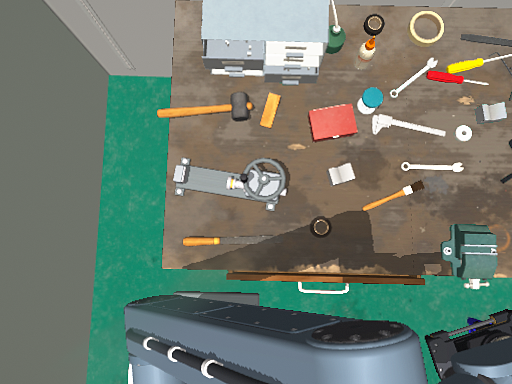

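View pics/side0.png

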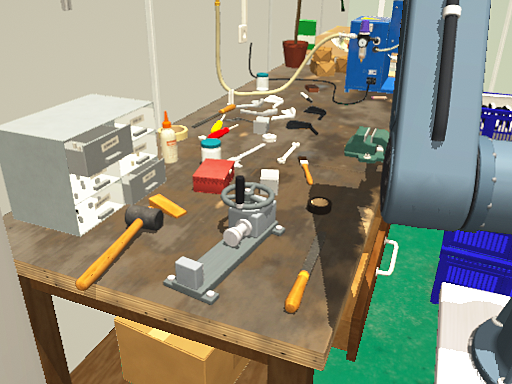

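The top view shows the anvil at about (181,173), the wheel hub at (264,180), the crank grip near (244,180), the V-block at (342,174) and the tape roll at (320,227). I'll zoom in and write the projection helpers.

```bash
cat > h.py <<'E'
import numpy as np, cv2
from scipy.spatial.transform import Rotation as Ro
from station import bot
def cal(n):
    c=bot.calibration(n); return c["intrinsics"],c["k1"],np.array(c["eye"]),Ro.from_euler("xyz",c["attitude"]).as_matrix()
def rays(n,uv):
    K,k1,e,R=cal(n); uv=np.atleast_2d(np.asarray(uv,float))
    s=cv2.undistortPoints(uv.reshape(-1,1,2),K,np.array([k1,0,0,0.])).reshape(-1,2)
    return e,np.c_[s,np.ones(len(s))],R
def onplane(n,uv,z):
    e,s,R=rays(n,uv); d=s@R.T; t=(z-e[2])/d[:,2]; return e+d*t[:,None]
def bydepth(n,uv,dep):
    e,s,R=rays(n,uv); return e+(s*np.asarray(dep).reshape(-1,1))@R.T
def proj(n,P):
    K,k1,e,R=cal(n); P=np.atleast_2d(P)
    return cv2.projectPoints(((P-e)@R).reshape(-1,1,3),np.zeros(3),np.zeros(3),K,np.array([k1,0,0,0.]))[0].reshape(-1,2)
def cloud(n,d):
    v,u=np.mgrid[0:d.shape[0],0:d.shape[1]]
    return bydepth(n,np.c_[u.ravel(),v.ravel()],d.ravel()).reshape(d.shape+(3,))
E
python3 - <<'E'
from h import *
d=np.load("pics/top0_d.npy"); im=np.load("pics/top0.npy")
P=cloud("top",d); np.save("pics/topP.npy",P)
def show(a,b,c,e,f,nm): 
    cv2.imwrite(nm,cv2.resize(im[a:b,c:e,::-1],None,fx=f,fy=f,interpolation=cv2.INTER_CUBIC))
show(145,215,165,295,6,"pics/zclamp.png"); show(155,195,320,365,12,"pics/zblk.png")
for uv in [(181,173),(210,183),(342,174),(335,178),(264,180),(244,180),(230,130),(300,200)]:
    print(uv,P[uv[1],uv[0]].round(4))
d2=np.load("pics/side0_d.npy"); P2=cloud("side",d2); np.save("pics/sideP.npy",P2)
im2=np.load("pics/side0.npy"); cv2.imwrite("pics/zside.png",cv2.resize(im2[165:305,155:300,::-1],None,fx=4,fy=4,interpolation=cv2.INTER_CUBIC))
E
```

```text
(181, 173) [0.5537 0.0378 0.0634]
(210, 183) [ 0.5354 -0.0334  0.0194]
(342, 174) [ 0.5683 -0.3888  0.0251]
(335, 178) [ 0.5544 -0.3671  0.0412]
(264, 180) [ 0.5358 -0.1778  0.0994]
(244, 180) [ 0.5276 -0.1291  0.1471]
(230, 130) [ 0.6883 -0.081  -0.    ]
(300, 200) [ 0.4975 -0.2789 -0.0005]
```

View pics/zclamp.png

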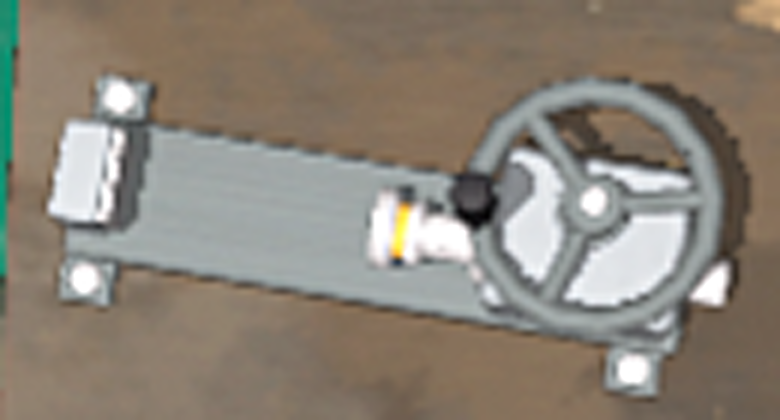

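View pics/zblk.png

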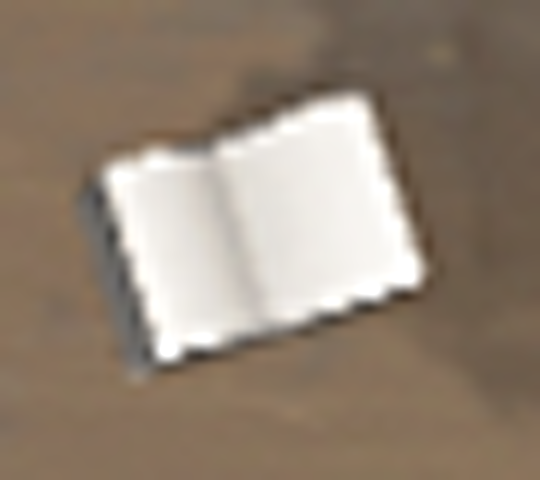

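View pics/zside.png

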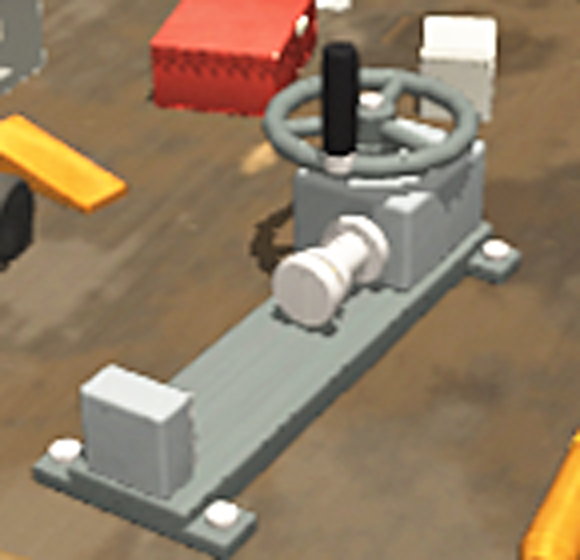

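```bash
python3 - <<'E'
from h import *
P=np.load("pics/topP.npy"); z=P[:,:,2]
np.set_printoptions(linewidth=220)
print("block z mm rows160-188 cols 325-358"); print((z[160:189,325:359]*1000).round().astype(int))
E
```

```text
block z mm rows160-188 cols 325-358
[[   2   -2    1    3   -6   -2   -1    0    2    5   -2    4   -1    4   -4    3   -5   -1    4    0    3    0    2    3   -3   -3   -1    0   -3   -1    0   -1    3    2]
 [   2   -2    1   -4    0   -2    1    2   -2    4   -2   -4    1   -2    1   -1    0    0   -2   -1    1    5    0   -4    3    3    3    2    1    1   -4   -1   -1   -3]
 [   1   -3   -1    2    1   -3    0    2    0    2    0    2    1    4    1    3    1    1    1    1   -2    1    1   -4    6   -1    3   -3   -1   -2    1    1    0   -1]
 [   2    2    4   -1   -2    2   -2   -3    0   -2   -2   -1   -1   -2    2    1    3    2    1   -5    2    2    1   39   44   -3    1    3    3    1    0    2    2    4]
 [   3   -1    3   -3    1    1   -3   -1   -1    3    5   -1    0   -3    0   -2    2    7    1    0   45   47   40   38   46   -4   -3    2    2    0   -1    0    0    1]
 [   1   -3   -1    3    4    2    1   -3    0   -1    2    0    1   -1   -6    6 1173   34   37   41   40   41   41   43   47    2   -1    3    1    3    0   -2    0   -4]
 [   1    0    3   -3   -1
[... 3253 characters left out ...]
1   -2]
 [  -3    0   -4    1    0   10   11   30   25   15    5   -1    1   -5   -1    4   -2   -2   -1   -3   -2    0   -3   -3   -2   -3    2   -2    1   -1   -1    1    2   -1]
 [   4   -1    0   -2    1    1    6    1   -1   -1    4    0   -1   -1   -1   -2    4   -5   -2   -1   -2    3   -3    3    2    4    1    0   -3    2    2    1    2   -2]
 [   0   -2    3   -1   -1    0   -2   -1    0    1    3    2   -1    1   -2    0   -3    3   -5    2   -1    0    0    3   -2    1    6   -2    1    0   -2   -5   -1   -1]
 [  -2    2    1    1   -1    0   -2    3    4    2    1    2   -3    0    1    0   -2    1    1    2   -1   -2    0    4    1    2   -2    3    1   -2    1    1   -1   -1]]
```

```bash
python3 - <<'E'
from h import *
for n in ("top","side"):
    P=np.load(f"pics/{n}P.npy")
    m=(P[...,2]>.012)&(P[...,2]<.06)&(abs(P[...,0]-.565)<.06)&(abs(P[...,1]+.385)<.06)
    Q=P[m]; print(n,len(Q))
    top=Q[Q[:,2]>.019] if n=="top" else Q[Q[:,2]>.03]
    r=cv2.minAreaRect(top[:,:2].astype(np.float32)); print("rect",r)
    a=np.deg2rad(r[2]); c=np.array(r[0])
    for ang in (a,a+np.pi/2):
        u=np.array([np.cos(ang),np.sin(ang)]); w=np.array([-u[1],u[0]])
        s=(Q[:,:2]-c)@u; t=(Q[:,:2]-c)@w
        k=abs(t)<.015
        print("dir",u.round(3),[ (int(b), int(np.median(Q[k&(abs(s*1000-b)<2),2])*1000) if 0 else (int(b),round(float(np.median(Q[k&(abs(s*1000-b)<2),2]))*1000,0) if 0 else round(float(np.median(Q[k&(abs(s*1000-b)<2),2])*1000),1)) for b in range(-36,37,4) if (k&(abs(s*1000-b)<2)).sum()>2])
im2=np.load("pics/side0.npy"); 
cv2.imwrite("pics/zside2.png",cv2.resize(im2[160:205,245:295,::-1],None,fx=12,fy=12,interpolation=cv2.INTER_CUBIC))
im=np.load("pics/top0.npy"); cv2.imwrite("pics/zfix.png",cv2.resize(im[90:135,465:512,::-1],None,fx=12,fy=12,interpolation=cv2.INTER_CUBIC))
E
```

```text
File "<stdin>", line 13
    print("dir",u.round(3),[ (int(b), int(np.median(Q[k&(abs(s*1000-b)<2),2])*1000) if 0 else (int(b),round(float(np.median(Q[k&(abs(s*1000-b)<2),2]))*1000,0) if 0 else round(float(np.median(Q[k&(abs(s*1000-b)<2),2])*1000),1)) for b in range(-36,37,4) if (k&(abs(s*1000-b)<2)).sum()>2])
                                                                                                                                                                                                                                                                                            ^
SyntaxError: closing parenthesis ']' does not match opening parenthesis '('
```

```bash
python3 - <<'E'
from h import *
for n in ("top","side"):
    P=np.load(f"pics/{n}P.npy")
    m=(P[...,2]>.012)&(P[...,2]<.06)&(abs(P[...,0]-.565)<.06)&(abs(P[...,1]+.385)<.06)
    Q=P[m]; print(n,len(Q))
    top=Q[Q[:,2]>(.019 if n=="top" else .03)]
    r=cv2.minAreaRect(top[:,:2].astype(np.float32)); print("rect",r)
    a=np.deg2rad(r[2]); c=np.array(r[0])
    for ang in (a,a+np.pi/2):
        u=np.array([np.cos(ang),np.sin(ang)]); w=np.array([-u[1],u[0]])
        s=(Q[:,:2]-c)@u; t=(Q[:,:2]-c)@w
        k=abs(t)<.015; out=[]
        for b in range(-36,37,4):
            kk=k&(abs(s*1000-b)<2)
            if kk.sum()>2: out.append((b,round(float(np.median(Q[kk,2])*1000),1)))
        print("dir",u.round(3),out)
im2=np.load("pics/side0.npy"); 
cv2.imwrite("pics/zside2.png",cv2.resize(im2[160:205,245:295,::-1],None,fx=12,fy=12,interpolation=cv2.INTER_CUBIC))
im=np.load("pics/top0.npy"); cv2.imwrite("pics/zfix.png",cv2.resize(im[90:135,465:512,::-1],None,fx=12,fy=12,interpolation=cv2.INTER_CUBIC))
E
```

```text
top 416
rect ((0.5665901899337769, -0.38212665915489197), (0.044353410601615906, 0.060460615903139114), 17.732402801513672)
dir [0.952 0.305] [(-20, 30.7), (-16, 30.8), (-12, 30.0), (-8, 29.8), (-4, 31.0), (0, 27.8), (4, 28.4), (8, 31.2), (12, 28.3), (16, 33.1), (20, 31.6), (24, 27.0)]
dir [-0.305  0.952] [(-28, 42.0), (-24, 41.4), (-20, 42.7), (-16, 39.8), (-12, 33.9), (-8, 30.4), (-4, 25.8), (0, 23.7), (4, 27.4), (8, 31.2), (12, 36.1), (16, 40.7), (20, 40.6), (24, 41.4), (28, 34.0)]
side 320
rect ((0.570366621017456, -0.38351354002952576), (0.04193359985947609, 0.06575222313404083), 19.278289794921875)
dir [0.944 0.33 ] [(-20, 34.1), (-16, 35.1), (-12, 32.6), (-8, 32.9), (-4, 33.2), (0, 33.5), (4, 34.5), (8, 32.7), (12, 31.8), (16, 32.3), (20, 33.2)]
dir [-0.33   0.944] [(-32, 40.3), (-28, 41.4), (-24, 40.5), (-20, 39.6), (-16, 37.8), (-12, 32.2), (-8, 32.9), (20, 41.1), (24, 40.0), (28, 31.6), (32, 29.9)]
```

View pics/zside2.png

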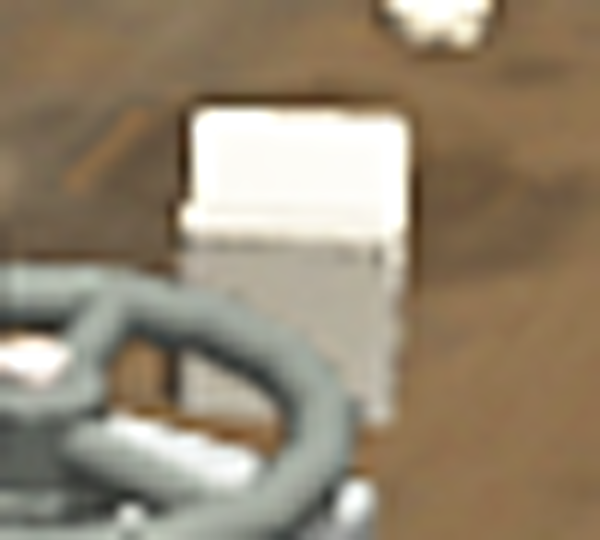

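View pics/zfix.png

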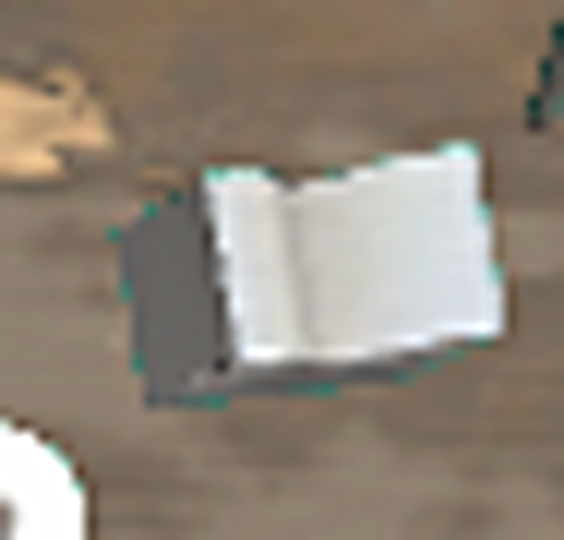

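The groove runs along the 44 mm dimension in both views: height is constant along it and V-shaped along the 60 mm side. The text says it runs along the 60 mm length. The ram figures (contact at 0.065 = 125 − 60) say the 60 mm length goes along the clamp, so I'll place by that. Next I'll measure the clamp.

```bash
python3 - <<'E'
from h import *
from scipy.optimize import least_squares
for n in ("top","side"):
    P=np.load(f"pics/{n}P.npy"); z=P[...,2]
    near=(abs(P[...,0]-.54)<.09)&(P[...,1]>-.27)&(P[...,1]<.08)
    a=P[near&(z>.056)&(z<.068)&(P[...,1]>0)]
    r=cv2.minAreaRect(a[:,:2].astype(np.float32)); print(n,"anvil top",len(a),np.array(r[0]).round(4),np.array(r[1]).round(4),round(r[2],2),cv2.boxPoints(r).round(4).tolist(),a[:,2].mean().round(4))
    h=P[near&(z>.138)&(z<.156)&(P[...,1]<-.08)]
    print(" handle top",len(h),h.mean(0).round(4),np.ptp(h,0).round(4))
    w=P[near&(z>.086)&(z<.098)&(P[...,1]<-.08)]
    f=lambda p:np.hypot(w[:,0]-p[0],w[:,1]-p[1])
    k=np.ones(len(w),bool); p=np.array([.535,-.178])
    for _ in range(6):
        k=abs(f(p)-.0505)<.009
        p=least_squares(lambda q:np.hypot(w[k,0]-q[0],w[k,1]-q[1])-q[2],[*p,.05]).x; R=p[2]; p=p[:2]
    print(" rim",k.sum(),p.round(4),R.round(4),"hdl angle",np.rad2deg(np.arctan2(*(h.mean(0)[:2]-p)[::-1])).round(1),"r",np.linalg.norm(h.mean(0)[:2]-p).round(4))
    # bed
    b=P[near&(z>.013)&(z<.023)&(P[...,1]<.01)&(P[...,1]>-.085)]
    for rep in range(1):
        ys=np.arange(-.085,.01,.005); lo=[];hi=[]
        for y in ys:
            x=b[abs(b[:,1]-y)<.0025,0]
            lo.append(np.percentile(x,1) if len(x)>5 else np.nan);hi.append(np.percentile(x,99) if len(x)>5 else np.nan)
        lo,hi=np.array(lo),np.array(hi); g=np.isfinite(lo)
        pl=np.polyfit(ys[g],lo[g],1); ph=np.polyfit(ys[g],hi[g],1)
        print(" bed lo",pl.round(4),"hi",ph.round(4),"width",((ph-pl)[1]*np.cos(np.arctan(pl[0]))).round(4))
E
```

```text
top anvil top 154 [0.5529 0.0447] [0.0256 0.0436] 82.38 [[0.529699981212616, 0.0348999984562397], [0.5727999806404114, 0.029100000858306885], [0.576200008392334, 0.054499998688697815], [0.5329999923706055, 0.06030000001192093]] 0.0612
 handle top 45 [ 0.5342 -0.1265  0.1485] [0.0156 0.0147 0.0144]
 rim 519 [ 0.5395 -0.1756] 0.0492 hdl angle 96.2 r 0.0494
 bed lo [0.1407 0.5155] hi [0.1472 0.5774] width 0.0612
side anvil top 235 [0.5549 0.0461] [0.0229 0.0433] 82.89 [[0.5320000052452087, 0.03739999979734421], [0.5748999714851379, 0.03200000151991844], [0.5777999758720398, 0.05469999834895134], [0.5347999930381775, 0.060100000351667404]] 0.0599
 handle top 72 [ 0.5364 -0.1232  0.1452] [0.0168 0.017  0.0119]
 rim 461 [ 0.5414 -0.1731] 0.0497 hdl angle 95.8 r 0.0501
 bed lo [0.148  0.5178] hi [-0.1319  0.5629] width 0.0446
```

```bash
python3 - <<'E'
from h import *
a=np.array([np.sin(np.deg2rad(8)),np.cos(np.deg2rad(8))]); c=np.array([a[1],-a[0]])
for n,A in (("top",(.5529,.0447)),("side",(.5549,.0461))):
    P=np.load(f"pics/{n}P.npy"); z=P[...,2]
    s=(P[...,:2]-A)@a; t=(P[...,:2]-A)@c
    m=(z>.035)&(z<.062)&(s>-.2)&(s<-.06)&(abs(t)<.025)
    Q=np.c_[s[m],t[m],z[m]]
    print(n,"pad front percentiles",np.percentile(Q[:,0],[80,90,95,98,100]).round(4), "t",Q[Q[:,0]>np.percentile(Q[:,0],70),1].mean().round(4),"zmax",np.percentile(Q[:,2],98).round(4))
    m=(z>.056)&(z<.068)&(abs(s)<.03)&(abs(t)<.03); 
    print(" anvil s",np.percentile(s[m],[2,98]).round(4),"t",np.percentile(t[m],[2,98]).round(4))
    for lo in np.arange(.024,.056,.006):
        mm=(z>lo)&(z<lo+.006)&(s>-.03)&(s<0)&(abs(t)<.025)
        if mm.sum()>3: print("  face z",lo.round(3),np.percentile(s[mm],[5,50]).round(4),mm.sum())
    for lo in np.arange(-.125,-.07,.003):
        mm=(s>lo)&(s<lo+.003)&(abs(t)<.022)&(z>.03)
        if mm.sum()>1: print("  s",lo.round(3),mm.sum(),"zmax",z[mm].max().round(3))
print(bot.read_tool_rot(),bot.read_ft_force())
pi=np.pi
for nm,p,y in (("blk",[.5685,-.3825,.011],108),("blk",[.5685,-.3825,.011],-72),("seat",[.545,-.0,.03],82),("seat",[.545,0,.03],-98),("h",[.535,-.125,.117],-8),("h",[.535,-.125,.117],-98)):
    q=bot.inverse_kinematics(p,[pi,0,np.deg2rad(y)]); print(nm,y,None if q is None else np.round(q,2))
E
```

```text
top pad front percentiles [-0.1325 -0.1296 -0.1277 -0.127  -0.1263] t -0.0016 zmax 0.0576
 anvil s [-0.0111  0.0119] t [-0.0211  0.021 ]
  face z 0.024 [-0.0144 -0.0121] 10
  face z 0.03 [-0.0125 -0.012 ] 8
  face z 0.036 [-0.0126 -0.0119] 7
  face z 0.042 [-0.0123 -0.0121] 6
  face z 0.048 [-0.0129 -0.0122] 9
  face z 0.054 [-0.0119 -0.0089] 46
side pad front percentiles [-0.1302 -0.1291 -0.1283 -0.128  -0.1265] t -0.001 zmax 0.0606
 anvil s [-0.0105  0.0105] t [-0.0211  0.0192]
  face z 0.024 [-0.0078 -0.0042] 11
  face z 0.03 [-0.01   -0.0056] 9
  face z 0.036 [-0.0118 -0.0046] 13
  face z 0.042 [-0.0138 -0.0069] 11
  face z 0.048 [-0.0132 -0.0049] 12
  face z 0.054 [-0.0112 -0.0053] 34
[-3.13965011e+00 -3.35146885e-04  3.26795443e-01] [-0.35257593  0.37762952 -0.22719567]
blk 108 [-0.75  0.88  1.4   0.    0.86 -1.07]
blk -72 [-0.75  0.88  1.4  -0.    0.86  2.07]
seat 82 [-0.21  0.73  1.77 -0.    0.63 -0.07]
seat -98 None
h -8 [-0.43  0.59  1.72 -0.    0.83  1.28]
h -98 [-0.43  0.59  1.72 -0.    0.83  2.85]
```

Start gap is about 115.5 mm in both views (115.0 top, 116.5 side), inside the given 95–125. So the ram starts near 0.0095. Grasping the block now.

```bash
python3 - <<'E'
from h import *
pi=np.pi; o=[pi,0,np.deg2rad(108)]
bot.move_to([.568,-.3825,.12],o)
bot.move_linear([.568,-.3825,.011],rate=.15)
print(bot.read_ft_force())
bot.close_gripper(40); print("w",bot.read_gripper_width(),bot.read_ft_force())
bot.move_linear([.568,-.3825,.08],rate=.15)
print("w",bot.read_gripper_width(),bot.read_ft_force(),bot.read_t())
im,d=bot.get_image("top"); np.save("pics/top1_d.npy",d)
cv2.imwrite("pics/top1.png",cv2.resize(im[130:210,295:395,::-1],None,fx=6,fy=6,interpolation=cv2.INTER_CUBIC))
im,d=bot.get_image("side"); cv2.imwrite("pics/side1.png",cv2.resize(im[100:240,200:380,::-1],None,fx=4,fy=4,interpolation=cv2.INTER_CUBIC))
E
```

```text
[-0.50551656  0.20117935  0.29945326]
w 0.04381628586861243 [0.93493686 0.64170947 0.34578268]
w 0.04390042820273025 [ 0.10961087  0.07803936 -6.85880626] 3.9833
```

View pics/side1.png

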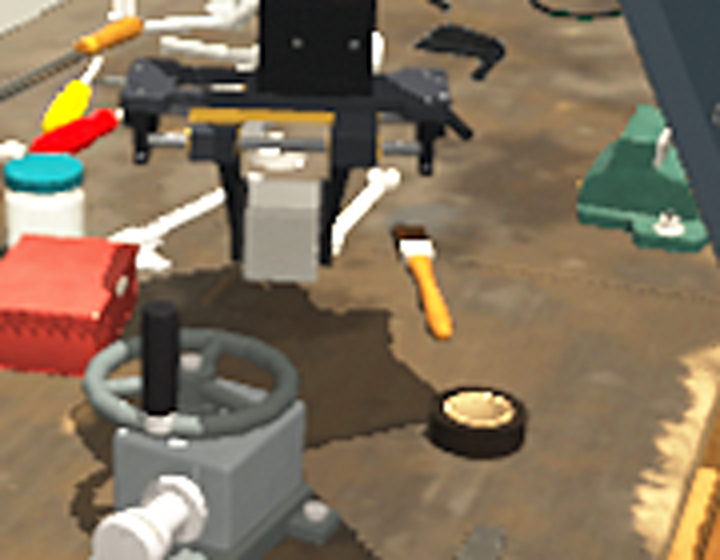

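View pics/top1.png

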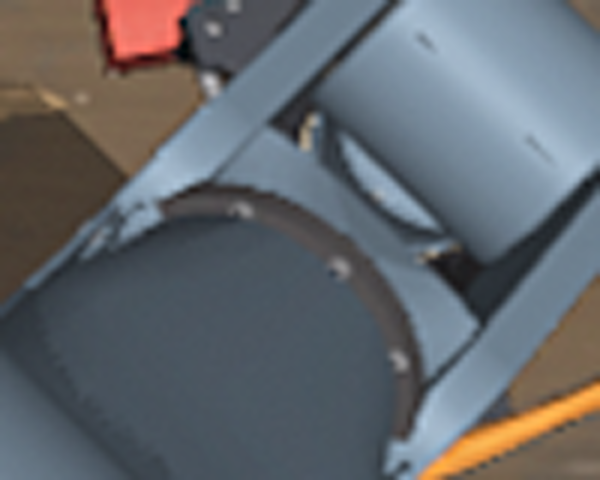

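The side view shows the block held level at about (283,225) in the crop, with the jaw width of 43.8 mm matching the 44 mm side. Next I move above the bed, 10 mm short of the anvil, and look.

```bash
cat >> h.py <<'E'
AX=np.array([np.sin(np.deg2rad(8)),np.cos(np.deg2rad(8)),0]); CX=np.array([AX[1],-AX[0],0])
SEAT=np.array([.5539,.0454,0])-.042*AX
OP=[np.pi,0,np.deg2rad(82)]
E
python3 - <<'E'
from h import *
bot.move_linear([.568,-.3825,.24],rate=.25)
p=SEAT-.010*AX
bot.move_to([p[0],p[1],.24],OP)
bot.move_linear([p[0],p[1],.036],rate=.2)
print("w",bot.read_gripper_width(),bot.read_ft_force(),bot.read_t())
im,d=bot.get_image("side"); np.save("pics/side2_d.npy",d); cv2.imwrite("pics/side2.png",cv2.resize(im[150:310,140:300,::-1],None,fx=3.7,fy=3.7,interpolation=cv2.INTER_CUBIC))
im,d=bot.get_image("top"); np.save("pics/top2_d.npy",d); cv2.imwrite("pics/top2.png",cv2.resize(im[130:230,150:290,::-1],None,fx=5,fy=5,interpolation=cv2.INTER_CUBIC))
E
```

```text
w 0.0440814771862656 [ 0.06766045  0.1006766  -6.2268295 ] 7.45
```

View pics/side2.png

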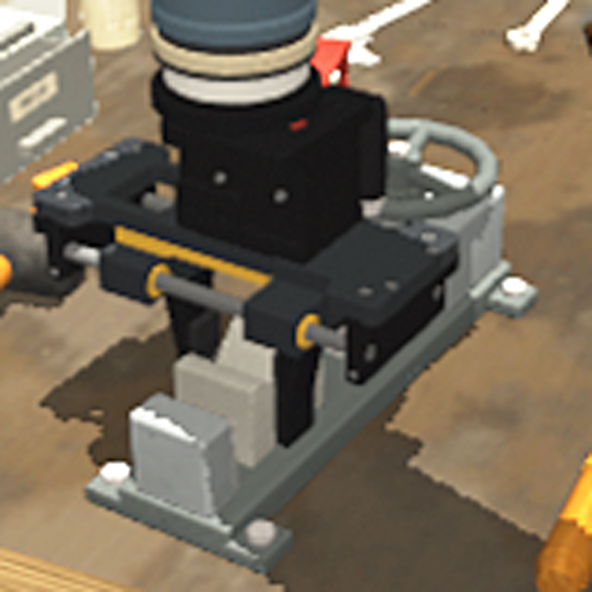

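View pics/top2.png

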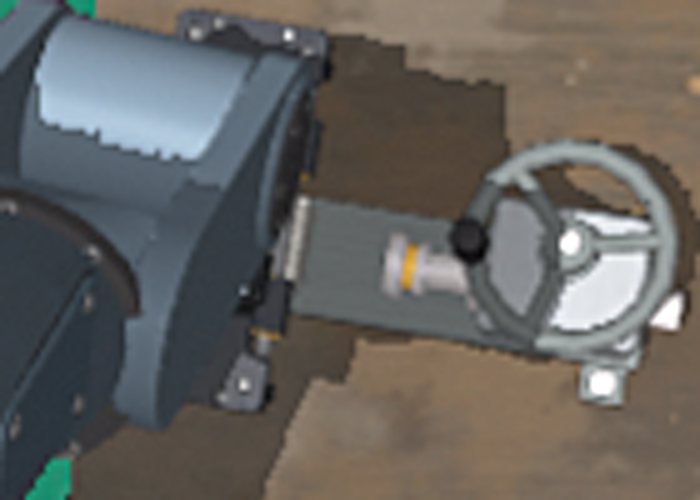

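The block hangs behind the anvil, and in the crop the anvil top is at about (185,420) and the block's end face at (230,400). I'll compare their lateral centres using the side depth.

```bash
python3 - <<'E'
from h import *
d=np.load("pics/side2_d.npy"); P=cloud("side",d); z=P[...,2]
A=np.array([.5549,.0461]); s=(P[...,:2]-A)@AX[:2]; t=(P[...,:2]-A)@CX[:2]
m=(abs(s)<.013)&(z>.057)&(z<.067)&(abs(t)<.03); print("anvil t",np.percentile(t[m],[1,99]).round(4),m.sum())
m=(s<-.014)&(s>-.045)&(z>.06)&(z<.074)&(abs(t)<.03); print("blk land t",np.percentile(t[m],[1,2,50,98,99]).round(4),"s",np.percentile(s[m],[2,98]).round(4),"z",np.median(z[m]).round(4),m.sum())
m=(s<-.016)&(s>-.03)&(z>.03)&(z<.064)&(abs(t)<.03); print("blk face t",np.percentile(t[m],[1,2,50,98,99]).round(4),"s",np.median(s[m]),m.sum())
r=cv2.minAreaRect(P[(s<-.016)&(s>-.034)&(z>.06)&(z<.072)&(abs(t)<.025)][:,:2].astype(np.float32));print(r)
# end-face yaw
m=(s<-.016)&(s>-.03)&(z>.045)&(z<.066)&(t>-.02)&(t<.0);print(np.polyfit(t[m],s[m],1))
for sl in np.arange(-.04,-.014,.004):
    m=(s>sl)&(s<sl+.004)&(z>.06)&(z<.074)&(abs(t)<.028)
    if m.sum()>5: print(sl.round(3),np.percentile(t[m],[2,98]).round(4),m.sum())
E
```

```text
anvil t [-0.0212  0.0201] 214
blk land t [-0.0294 -0.0282 -0.0023  0.0286  0.0293] s [-0.0444 -0.0236] z 0.0661 236
blk face t [-0.0212 -0.021  -0.0087  0.02    0.0206] s -0.025163724890279737 218
((0.5520572066307068, 0.01779676228761673), (0.011023019440472126, 0.0444856695830822), 81.81977844238281)
[ 0.03488801 -0.02484385]
-0.04 [-0.0206  0.027 ] 15
-0.036 [-0.0202  0.0206] 40
-0.032 [-0.0208  0.0219] 36
-0.028 [-0.0208  0.0228] 80
-0.024 [-0.0113  0.0203] 12
```

Lateral agreement is under 1 mm and yaw is within about 0.5°. The remaining gap to the anvil is about 13 mm. Now I slide to contact, lower and release.

```bash
python3 - <<'E'
from h import *
p=np.array(bot.read_tool_pos()); p[2]=.0315
bot.move_linear(p,rate=.05); 
r=bot.move_linear(p+.020*AX,rate=.02,until_force=5)
q=np.array(bot.read_tool_pos()); print("push",r,(q-p)@AX,bot.read_ft_force(),q.round(4),bot.read_t())
b=q-.0007*AX
bot.move_linear(b,rate=.02)
print(bot.read_ft_force())
t=b.copy(); t[2]=.026
r=bot.move_linear(t,rate=.012,until_force=5); q=np.array(bot.read_tool_pos()); print("down",r,q.round(4),bot.read_ft_force())
bot.ungrasp(); print(bot.read_ft_force())
q[2]=.15; bot.move_linear(q,rate=.25); print(bot.read_ft_force(),bot.read_t())
im,d=bot.get_image("side"); np.save("pics/side3_d.npy",d); cv2.imwrite("pics/side3.png",cv2.resize(im[150:310,140:300,::-1],None,fx=3.7,fy=3.7,interpolation=cv2.INTER_CUBIC))
E
```

```text
push True 0.009983046130901486 [ 0.81669627 -2.43104613 -5.52053157] [0.5487 0.0036 0.0307] 8.4083
[-0.04980545 -1.0343072  -7.70090332]
down True [0.5483 0.003  0.029 ] [-0.50770528  0.28930519  6.23620733]
[-1.17091691 -0.50724938 -0.7673162 ]
[-0.4655084  -0.01396742  0.14158188] 10.5417
```

View pics/side3.png

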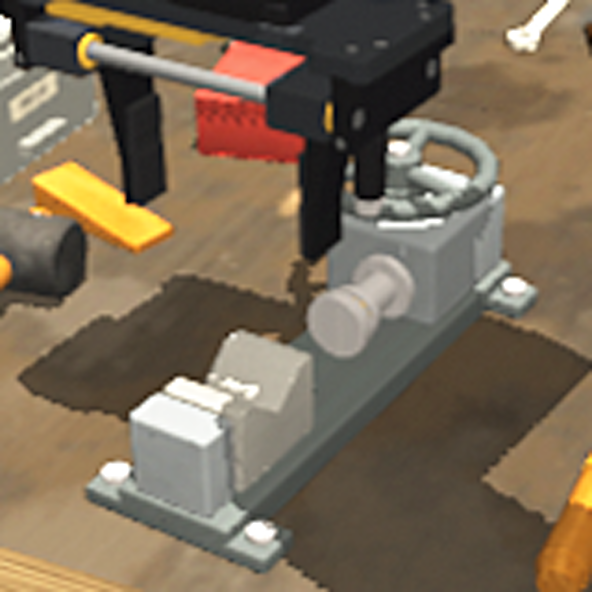

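The block sits groove up on the bed against the anvil at about (240,400), with a clear gap to the pad at (340,320). Now I grip the crank handle and wind the first part while watching forces.

```bash
python3 - <<'E'
from h import *
C=np.array([.5405,-.1744]); th=np.deg2rad(96.0); H=C+.05*np.array([np.cos(th),np.sin(th)])
p=np.array(bot.read_tool_pos()); p[2]=.20; bot.move_linear(p,rate=.25)
bot.move_linear([H[0],H[1],.20],rate=.25)
bot.move_linear([H[0],H[1],.115],rate=.15)
f0=np.array(bot.read_ft_force()); bot.close_gripper(12); print("w",bot.read_gripper_width(),"f0",f0.round(2),np.array(bot.read_ft_force()).round(2),bot.read_t())
ks=0.0
for i in range(1,7):
    t=th-np.deg2rad(10)*i
    bot.move_linear([*(C+.05*np.array([np.cos(t),np.sin(t)])),.115],rate=.06)
    f=np.array(bot.read_ft_force())-f0; q=np.array(bot.read_tool_pos())
    er=np.array([np.cos(t),np.sin(t)]); et=np.array([np.sin(t),-np.cos(t)])
    print(i,"Fr %.1f Ft %.1f Fz %.1f"%(f[:2]@er,f[:2]@et,f[2]),"r %.4f"%np.linalg.norm(q[:2]-C))
print(bot.read_t())
im,d=bot.get_image("side"); cv2.imwrite("pics/side4.png",cv2.resize(im[130:310,140:320,::-1],None,fx=3.3,fy=3.3,interpolation=cv2.INTER_CUBIC))
E
```

```text
w 0.018500414123384244 f0 [ 0.82  0.1  -0.73] [ 1.37 -0.2  -1.88] 13.4333
1 Fr -2.3 Ft -0.7 Fz 1.1 r 0.0499
2 Fr -1.1 Ft -0.8 Fz 0.5 r 0.0501
3 Fr 0.3 Ft -0.9 Fz 1.0 r 0.0503
4 Fr 0.9 Ft -2.0 Fz 0.1 r 0.0505
5 Fr 2.3 Ft -0.7 Fz 0.2 r 0.0506
6 Fr 2.4 Ft -1.0 Fz 0.2 r 0.0507
15.1833
```

View pics/side4.png

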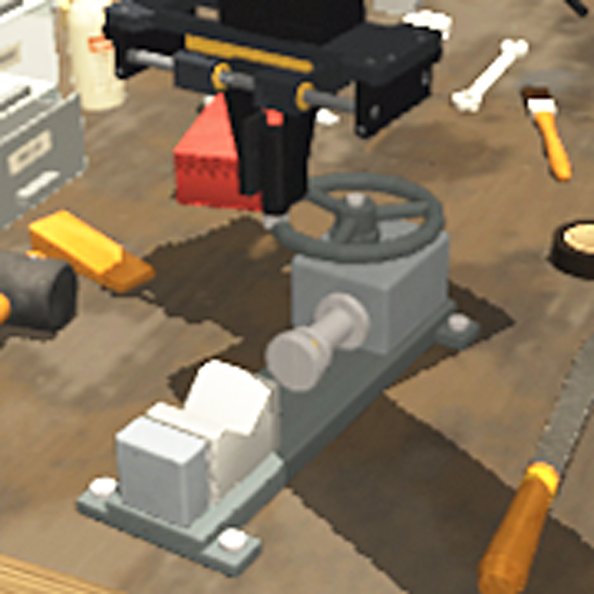

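Forces stay below 3 N and the wheel follows the gripper. I'll continue to about 340°, fitting the true circle from the recorded positions.

```bash
python3 - <<'E'
from h import *
from scipy.optimize import least_squares
C=np.array([.5405,-.1744]); th=np.deg2rad(96.0); f0=np.array([.82,.1,-.73])
D=[]
for i in range(7,35):
    t=th-np.deg2rad(10)*i
    bot.move_linear([*(C+.05*np.array([np.cos(t),np.sin(t)])),.115],rate=.07)
    f=np.array(bot.read_ft_force())-f0; q=np.array(bot.read_tool_pos())
    er=np.array([np.cos(t),np.sin(t)]); et=np.array([np.sin(t),-np.cos(t)])
    D.append([i*10,f[:2]@er,f[:2]@et,f[2],*q])
    if max(abs(f[:2]))>25: print("force stop",i,f); break
D=np.array(D); np.save("D1.npy",D)
print(D[::3,:4].round(1))
s=least_squares(lambda p:np.hypot(D[:,4]-p[0],D[:,5]-p[1])-p[2],[*C,.05]); print(s.x.round(4),abs(s.fun).max())
print(bot.read_t(),bot.read_gripper_width())
for n in("side","top"):
    im,d=bot.get_image(n); np.save(f"pics/{n}5_d.npy",d); np.save(f"pics/{n}5.npy",im)
    a,b,c,e=(130,310,140,320) if n=="side" else (130,230,150,290)
    k=3.3 if n=="side" else 5
    cv2.imwrite(f"pics/{n}5.png",cv2.resize(im[a:b,c:e,::-1],None,fx=k,fy=k,interpolation=cv2.INTER_CUBIC))
E
```

```text
[[ 7.0e+01  4.5e+00 -9.0e-01 -2.5e+00]
 [ 1.0e+02  5.1e+00  1.1e+00 -2.4e+00]
 [ 1.3e+02  4.6e+00  1.0e+00 -1.6e+00]
 [ 1.6e+02  4.8e+00  2.1e+00 -2.3e+00]
 [ 1.9e+02  4.7e+00  1.9e+00 -3.0e-01]
 [ 2.2e+02  8.0e-01  9.0e-01  1.5e+00]
 [ 2.5e+02 -5.3e+00  2.0e-01 -9.0e-01]
 [ 2.8e+02 -5.2e+00  1.3e+00 -3.3e+00]
 [ 3.1e+02 -4.5e+00  1.0e-01 -3.6e+00]
 [ 3.4e+02 -4.7e+00 -0.0e+00 -2.4e+00]]
[ 0.5415 -0.1745  0.05  ] 0.00012018708817923551
22.9333 0.018598746491197693
```

View pics/side5.png

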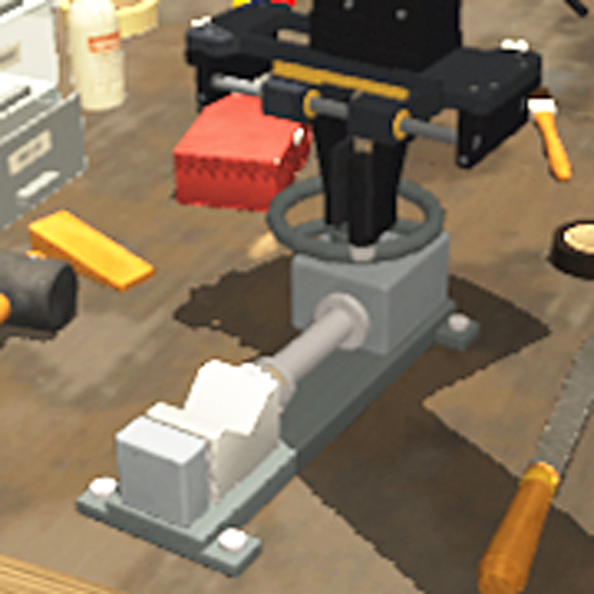

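View pics/top5.png

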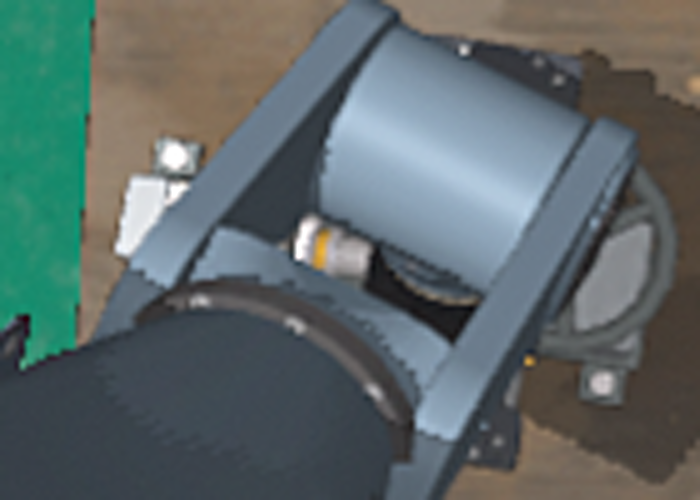

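The side view shows the pad's rim just short of the block at about (275,380). The circle fit gives the centre (0.5415, −0.1745) and a radius of 50.0 mm. Next I check the pad's advance in both depth images against the winding angle.

```bash
python3 - <<'E'
from h import *
C=np.array([.5415,-.1745])
D=np.load("D1.npy"); q=D[-1,4:6]; print("angle now",np.rad2deg(np.arctan2(*(q-C)[::-1])), "tcp",np.array(bot.read_tool_pos()).round(4))
for n,A in (("top",(.5529,.0447)),("side",(.5549,.0461))):
  for fn in (0,5):
    P=cloud(n,np.load(f"pics/{n}{fn}_d.npy")); z=P[...,2]
    im=np.load(f"pics/{n}{fn}.npy").astype(int)
    s=(P[...,:2]-A)@AX[:2]; t=(P[...,:2]-A)@CX[:2]
    # yellow band location
    m=(im[...,0]-im[...,2]>60)&(im[...,0]>120)&(z>.025)&(z<.065)&(abs(t)<.025)&(s>-.2)&(s<-.05)
    print(n,fn,"yellow",m.sum(),np.percentile(s[m],[10,50,90]).round(4) if m.sum() else "")
    if n=="top":
        m=(z>.048)&(z<.062)&(abs(t)<.012)&(s>-.14)&(s<-.06)
        for lo in np.arange(-.135,-.065,.002):
            mm=m&(s>lo)&(s<lo+.002)
            if mm.sum(): print("   s %.3f n %d zmax %.3f"%(lo,mm.sum(),z[mm].max()),end=";")
        print()
E
```

```text
angle now 117.26627339023406 tcp [ 0.5186 -0.1301  0.115 ]
top 0 yellow 18 [-0.1403 -0.1383 -0.1365]
   s -0.135 n 8 zmax 0.058;   s -0.133 n 6 zmax 0.059;   s -0.131 n 8 zmax 0.057;   s -0.129 n 6 zmax 0.057;   s -0.127 n 3 zmax 0.055;
top 5 yellow 17 [-0.0937 -0.0915 -0.0897]
   s -0.115 n 2 zmax 0.050;   s -0.113 n 4 zmax 0.053;   s -0.111 n 1 zmax 0.052;   s -0.109 n 1 zmax 0.049;   s -0.107 n 4 zmax 0.053;   s -0.105 n 2 zmax 0.050;   s -0.103 n 1 zmax 0.048;   s -0.101 n 6 zmax 0.055;   s -0.099 n 6 zmax 0.056;   s -0.097 n 5 zmax 0.056;   s -0.095 n 5 zmax 0.053;   s -0.093 n 5 zmax 0.054;   s -0.091 n 4 zmax 0.053;   s -0.089 n 8 zmax 0.058;   s -0.087 n 7 zmax 0.058;   s -0.085 n 4 zmax 0.061;   s -0.083 n 6 zmax 0.057;   s -0.081 n 5 zmax 0.057;   s -0.073 n 1 zmax 0.055;
side 0 yellow 1 [-0.1449 -0.1449 -0.1449]
side 5 yellow 11 [-0.0976 -0.0911 -0.0583]
```

Winding angle (47.4 mm) and yellow band (46.8 mm) agree, putting the ram at about 0.0573, so contact is due roughly 55° ahead. I'll advance in fine steps and average the tangential force.

```bash
cat > wind.py <<'E'
from h import *
C=np.array([.5415,-.1745]); f0=np.array([.82,.1,-.73])
def go(deg,rate=.05,n=6):
    t=np.deg2rad(deg)
    bot.move_linear([*(C+.05*np.array([np.cos(t),np.sin(t)])),.115],rate=rate)
    F=[]
    for _ in range(n): F.append(np.array(bot.read_ft_force())-f0); bot.wait(.02)
    q=np.array(bot.read_tool_pos())[:2]-C
    f=np.mean(F,0); sd=np.std(F,0).max(); a=np.arctan2(q[1],q[0])
    er=np.array([np.cos(t),np.sin(t)]); et=np.array([np.sin(t),-np.cos(t)])
    return np.rad2deg(a),f[:2]@er,f[:2]@et,sd
def ram(a): return .0573+np.deg2rad(117.3-a)*.008
E
python3 - <<'E'
from wind import *
for a in list(range(110,80,-7))+list(range(80,51,-4)):
    r=go(a); print("cmd %d act %.1f ram~%.4f Fr %.2f Ft %.2f sd %.2f"%(a,r[0],ram(r[0]),*r[1:]))
print(bot.read_t())
im,d=bot.get_image("side"); cv2.imwrite("pics/side6.png",cv2.resize(im[200:300,160:280,::-1],None,fx=5,fy=5,interpolation=cv2.INTER_CUBIC))
E
```

```text
cmd 110 act 111.0 ram~0.0582 Fr -5.03 Ft -2.28 sd 0.64
cmd 103 act 103.6 ram~0.0592 Fr -4.64 Ft -2.27 sd 0.41
cmd 96 act 96.4 ram~0.0602 Fr -5.09 Ft -1.34 sd 0.35
cmd 89 act 89.3 ram~0.0612 Fr -5.24 Ft -1.52 sd 0.23
cmd 82 act 82.4 ram~0.0622 Fr -4.72 Ft -1.44 sd 0.52
cmd 80 act 81.0 ram~0.0624 Fr -4.93 Ft -2.28 sd 0.65
cmd 76 act 76.9 ram~0.0629 Fr -5.04 Ft -2.40 sd 0.48
cmd 72 act 72.8 ram~0.0635 Fr -4.70 Ft -2.83 sd 0.58
cmd 68 act 68.7 ram~0.0641 Fr -4.94 Ft -3.05 sd 0.61
cmd 64 act 64.5 ram~0.0647 Fr -4.29 Ft -3.05 sd 0.42
cmd 60 act 60.4 ram~0.0652 Fr -4.61 Ft -3.21 sd 0.56
cmd 56 act 56.5 ram~0.0658 Fr -3.83 Ft -4.15 sd 0.49
cmd 52 act 52.6 ram~0.0663 Fr -3.73 Ft -4.15 sd 0.56
27.7083
```

View pics/side6.png

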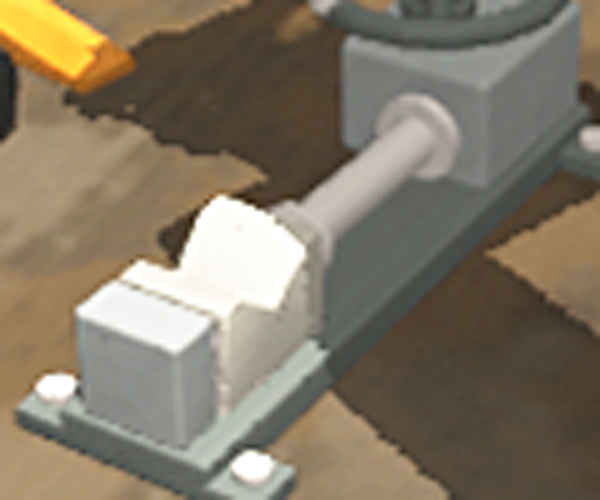

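The pad now stands against the block's end at about (315,270). Resistance rose from about 3.1 N to 4.2 N near ram 0.0655, as expected. A few more small steps follow.

```bash
python3 - <<'E'
from wind import *
for a in (49,46,44):
    r=go(a,n=12); print("cmd %d act %.1f ram~%.4f Fr %.2f Ft %.2f sd %.2f"%(a,r[0],ram(r[0]),*r[1:]))
print(bot.read_t())
for n in("side","top"):
    im,d=bot.get_image(n); np.save(f"pics/{n}7_d.npy",d); np.save(f"pics/{n}7.npy",im)
    a,b,c,e=(200,300,160,280) if n=="side" else (140,215,165,285)
    cv2.imwrite(f"pics/{n}7.png",cv2.resize(im[a:b,c:e,::-1],None,fx=6,fy=6,interpolation=cv2.INTER_CUBIC))
E
```

```text
cmd 49 act 49.7 ram~0.0667 Fr -3.57 Ft -4.51 sd 0.46
cmd 46 act 47.0 ram~0.0671 Fr -3.67 Ft -4.96 sd 0.52
cmd 44 act 45.4 ram~0.0673 Fr -3.89 Ft -5.71 sd 0.59
29.1083
```

View pics/side7.png

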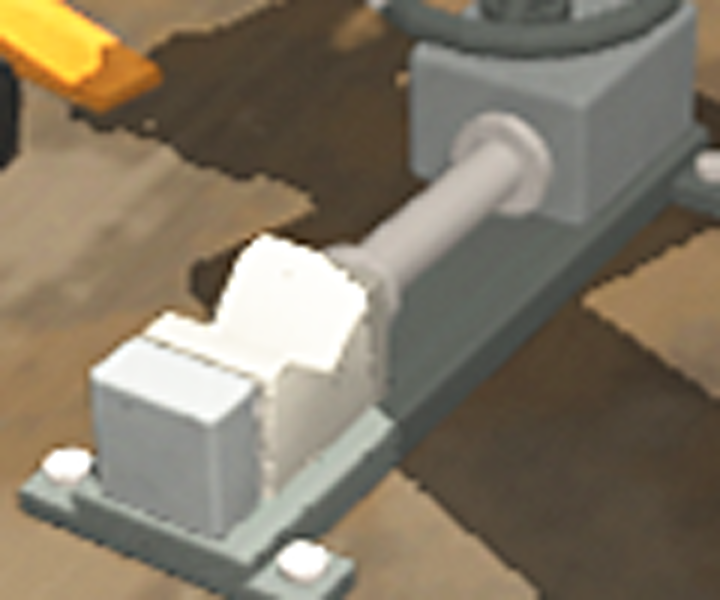

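View pics/top7.png

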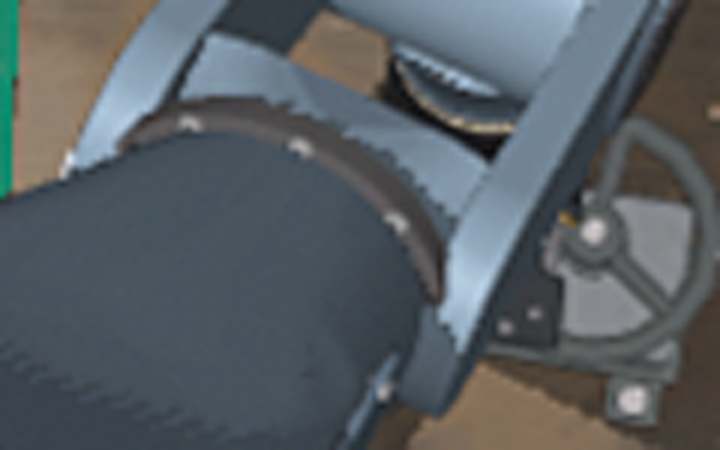

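Resistance is now about 5.7 N, roughly 2.6 N over free winding, which means about 2 mm of pad compression. The ram estimate is 0.0673, mid-window. Letting go and checking.

```bash
python3 - <<'E'
from wind import *
bot.ungrasp(); q=np.array(bot.read_tool_pos()); print(q.round(4))
q[2]=.21; bot.move_linear(q,rate=.2)
j=np.array([-1.423,0.527,1.433,0,1.181,-.178]); bot.goto_joints(j)
print(bot.read_t(),np.array(bot.read_ft_force()).round(2))
for n in("side","top"):
    im,d=bot.get_image(n); np.save(f"pics/{n}8_d.npy",d); np.save(f"pics/{n}8.npy",im)
    a,b,c,e=(170,300,150,290) if n=="side" else (145,215,165,295)
    k=5 if n=="side" else 6
    cv2.imwrite(f"pics/{n}8.png",cv2.resize(im[a:b,c:e,::-1],None,fx=k-.5*(n=="side"),fy=k-.5*(n=="side"),interpolation=cv2.INTER_CUBIC))
for n,A,Cc in (("top",(.5529,.0447),(.5395,-.1756)),("side",(.5549,.0461),(.5414,-.1731))):
    P=cloud(n,np.load(f"pics/{n}8_d.npy")); z=P[...,2]; im=np.load(f"pics/{n}8.npy").astype(int)
    m=(z>.138)&(z<.156)&(abs(P[...,0]-.54)<.1)&(abs(P[...,1]+.175)<.08)
    h=P[m].mean(0); print(n,"handle",h.round(4),m.sum(),"ang",np.rad2deg(np.arctan2(h[1]-Cc[1],h[0]-Cc[0])).round(1))
    s=(P[...,:2]-A)@AX[:2]; t=(P[...,:2]-A)@CX[:2]
    m=(im[...,0]-im[...,2]>60)&(im[...,0]>120)&(z>.025)&(z<.065)&(abs(t)<.025)&(s>-.2)&(s<-.05); print(" yellow",m.sum(),s[m].round(4)[:20])
    m=(z>.034)&(z<.068)&(s>-.09)&(s<-.0125)&(abs(t)<.03)
    r=cv2.minAreaRect(P[m&(z>.05)][:,:2].astype(np.float32)); print(" block rect",np.array(r[0]).round(4),np.array(r[1]).round(4),round(r[2],1),"s,t",((np.array(r[0])-A)@AX[:2]).round(4),((np.array(r[0])-A)@CX[:2]).round(4),"ztop",np.percentile(z[m],90).round(4))
E
```

```text
[ 0.5775 -0.1398  0.115 ]
33.2417 [0.44 0.67 0.25]
top handle [ 0.5707 -0.1373  0.1481] 46 ang 50.9
 yellow 10 [-0.0828 -0.0858 -0.0838 -0.0812 -0.084  -0.0823 -0.0823 -0.0825 -0.0831
 -0.0836]
 block rect [ 0.5455 -0.006 ] [0.0773 0.0443] 82.3 s,t -0.0513 -0.0003 ztop 0.0612
side handle [ 0.5728 -0.1337  0.1449] 69 ang 51.4
 yellow 0 []
 block rect [ 0.5484 -0.0049] [0.0748 0.0457] 81.0 s,t -0.0514 0.0006 ztop 0.0591
```

View pics/side8.png

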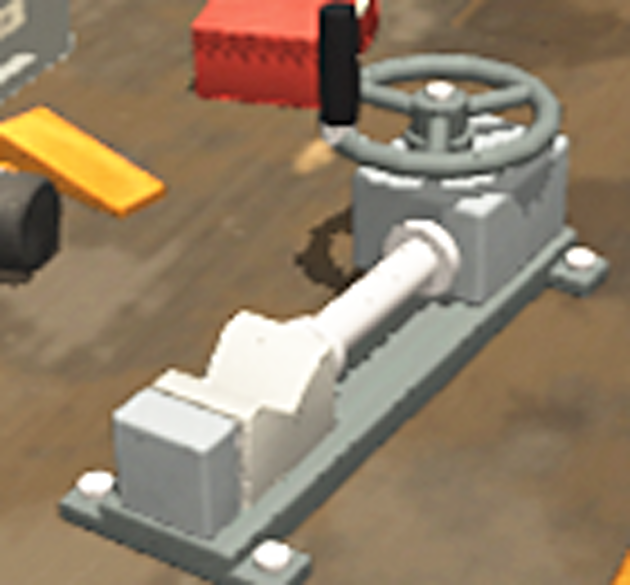

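View pics/top8.png

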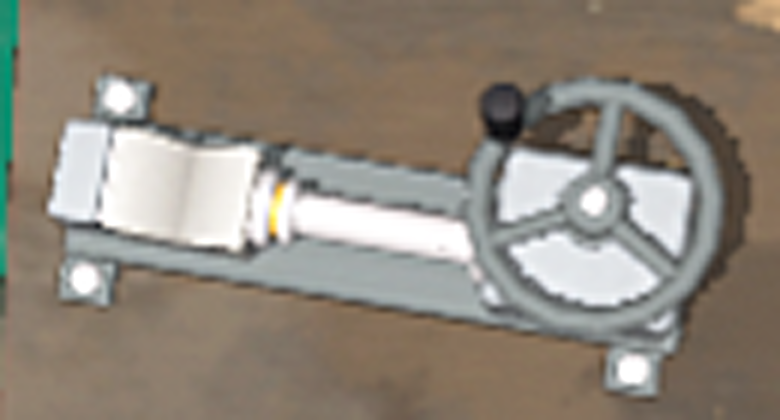

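The block is seated, in line with the anvil (lateral offset within 0.6 mm) and touched by the pad. But the handle now reads 51°, where the gripper ended at 45°, so it lagged slightly in the pads. That makes the ram about 0.0661 to 0.067, near the low end of the nip window. There is time to regrip with the jaws tangential and add about 6°.

```bash
python3 - <<'E'
from wind import *
O=[np.pi,0,np.deg2rad(51.0)]; t=np.deg2rad(51.0)
H=C+.05*np.array([np.cos(t),np.sin(t)]); print(H.round(4))
bot.move_to([H[0],H[1],.21],O)
bot.move_linear([H[0],H[1],.115],rate=.15)
import wind
wind.f0=np.mean([bot.read_ft_force() for _ in range(5)],0)
bot.close_gripper(12); print("w",bot.read_gripper_width(),(np.array(bot.read_ft_force())-wind.f0).round(2),bot.read_t())
for a in (49,47.5,46,44.5):
    r=go(a,n=10); print("cmd %.1f act %.1f Fr %.2f Ft %.2f sd %.2f"%(a,r[0],*r[1:]))
    if -r[2]>7: break
print(bot.read_t())
E
```

```text
[ 0.573  -0.1356]
w 0.018529602123818305 [ 0.43  0.24 -0.33] 37.35
cmd 49.0 act 50.6 Fr 0.64 Ft -5.29 sd 0.61
cmd 47.5 act 48.8 Fr 0.67 Ft -5.44 sd 0.54
cmd 46.0 act 47.4 Fr 0.99 Ft -5.97 sd 0.43
cmd 44.5 act 45.9 Fr 1.07 Ft -6.14 sd 0.33
39.0167
```

Resistance is about 6.1 N with a firm grip, so roughly 2.5 mm of compression and the ram near 0.0675, well below solid. Letting go.

```bash
python3 - <<'E'
from wind import *
bot.ungrasp(); q=np.array(bot.read_tool_pos()); q[2]=.21; bot.move_linear(q,rate=.2)
bot.goto_joints(np.array([-1.423,0.527,1.433,0,1.181,-.178])); print(bot.read_t())
for n,A,Cc in (("top",(.5529,.0447),(.5395,-.1756)),("side",(.5549,.0461),(.5414,-.1731))):
    im,d=bot.get_image(n); P=cloud(n,d); z=P[...,2]
    m=(z>.138)&(z<.156)&(abs(P[...,0]-.54)<.1)&(abs(P[...,1]+.175)<.08)
    h=P[m].mean(0); print(n,"handle",h.round(4),"ang",np.rad2deg(np.arctan2(h[1]-Cc[1],h[0]-Cc[0])).round(1))
    a,b,c,e=(170,300,150,290) if n=="side" else (145,215,165,295); k=4.5 if n=="side" else 6
    cv2.imwrite(f"pics/{n}9.png",cv2.resize(im[a:b,c:e,::-1],None,fx=k,fy=k,interpolation=cv2.INTER_CUBIC))
E
```

```text
43.05
top handle [ 0.5709 -0.1374  0.1488] ang 50.6
side handle [ 0.5729 -0.1342  0.1449] ang 51.1
```

View pics/side9.png

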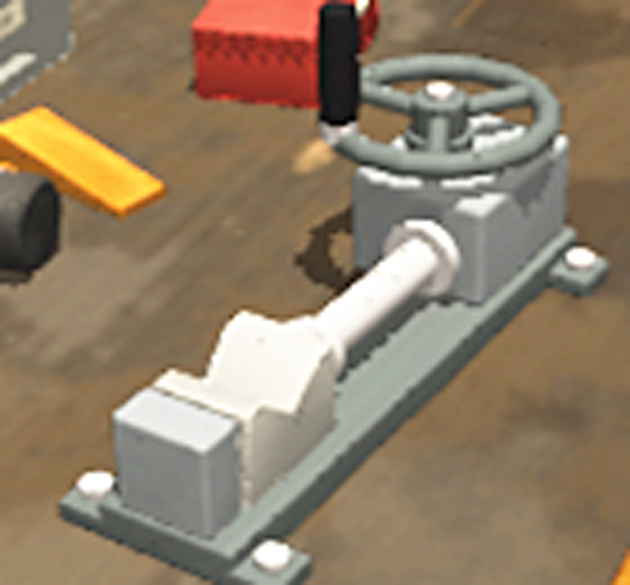

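View pics/top9.png

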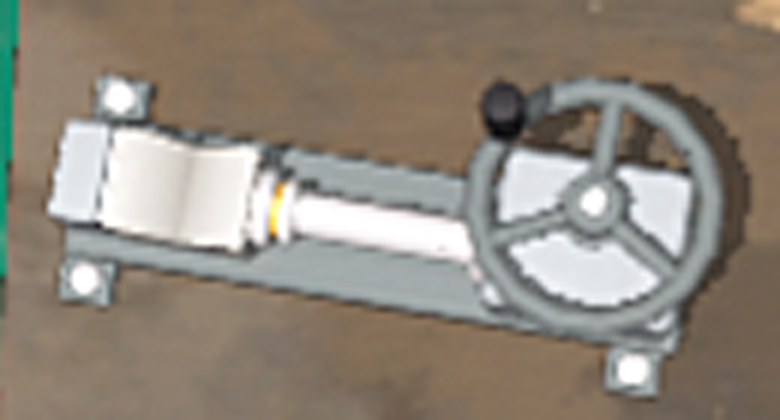

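Both releases came to rest at the same handle angle, about 51°, though the gripper had wound to about 45–46°. That matches the described spring-back to 15 N: 2 mm of pad give, ram ≈ 0.067, mid-window. The block is still seated, so I'm handing in.

```bash
python3 - <<'E'
from station import bot
print(bot.read_t()); bot.close_job()
E
```

```text
43.15
the job is handed in; nothing more can be done
```

The V-block is on the clamp bed, groove up, lined up with the anvil and nipped lightly by the sprung pad. I handed the job in at 43 s with the arm clear and the gripper open.

**What I did:** I gripped the block across its 44 mm width and slid it along the bed until it touched the anvil (5 N). I then set it down, released it, and wound the crank clockwise about 405°.

**Last checks:**
- **Alignment:** the block is within about 0.6 mm of the anvil's centre line across the clamp. The block's end looks to be against the anvil and the pad against the block.
- **Nip:** winding force rose from about 3 N to 6 N. After each of the two releases the handle settled at about 51°, although the gripper had wound to 45–46°. That fits the described spring-back at 15 N, putting the ram at about 0.067, not driven solid.

**What disagreed:**
- **Groove direction:** both cameras show the groove running along the 44 mm side, not the 60 mm length as described. I set the 60 mm length along the clamp, as the task and the ram figures require, so the groove lies across it.
- **Ram position:** adding the turned angle to the gap measured at the start gives 0.065–0.067 for the ram, depending on the camera. The lower value is below the nip window. I trusted the force and spring-back evidence instead.
- **Second wind:** after the first release I thought the nip might be low, so I gripped the handle again and wound about 5° further. It sprang back to the same place.

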